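Unlock the bench valve and turn its ball knob to the setpoint

TASK

The small valve on the bench is locked. Lift the bolt's handle clear of its notch and slide the lock bolt right out, away from the knob, then turn the smooth ball knob until its pointer stands midway between the two pins of the setpoint flag, and let go. Leave the flag where it is set, leave the bolt out, and do not disturb the things standing around.

Things in the scene. Friction and masses are not known exactly. Their poses are not given: they have to be found in the camera images.
- valve_station: Fixed valve station: base plate 118 x 268 x 8 mm, a white round dial (120 mm, top 24 mm up) with the ball knob, a steel lock bolt beside it. Origin: on the worktop under the knob's upright axis; z up. The bolt lies along y on the -y side, its handle sticks out to -x. Plate: x -59..59, y -203..65 mm. Two bolt guides (25 x 12 mm, top 48 mm up) at x = 0, y = -84 and -178 mm.
- ball_center (a point): Centre of the knob's smooth black ball, 40 mm across, 80 mm above the worktop on the knob's upright axis. Slippery: grip it straight across its equator (pads reaching below it), with about 60 N or more. Below is a 17 mm neck down to a steel collar (44 mm across, top 43 mm up). Turning takes about 0.1 N m; it stays where it is left.
- ball_knob (a joint): Angle of the ball knob, rad, about the upright axis; grows anticlockwise seen from above. Starts near 0, where the pointer points to the station's +y and the collar's fork straddles the bolt tip; free travel to 1.9 once the bolt is out. While the bolt is in, it moves only about 0.1 rad.
- pointer_tip (a point): Tip of the knob's flat dark steel pointer (6 mm wide, 4 mm thick), 45 mm from the knob's axis, 38 mm above the worktop; turns with the knob.
- setpoint_flag (a joint): Angle of the setpoint flag, rad, on the same zero and sense as the knob's: the pointer is midway between the pins when joint ball_knob equals this value. Lies between 0.6 and 1.3, differs from run to run; the flag ring is stiff and must not be moved.
- flag_mid (a point): Point midway between the flag's two upright steel pins (5 mm thick, 24 mm apart, tops 38 mm above the worktop), which stand on the ring at the rim of the dial, 50 mm from the knob's axis; this point is 34 mm above the worktop.
- lock_bolt (a joint): How far the lock bolt (10 mm round steel rod, axis 36 mm above the worktop, on the station's x = 0) is drawn out, m, along the station's -y: 0 to about 0.002 locked, 0.036 fully out. About 2 N moves it. It blocks the knob until about 0.013.
- bolt_handle (a joint): Lift of the bolt's handle, rad, about the bolt's axis: 0 level in its notch, 1.57 upright (stop 1.75). It falls back when let go. In the notch a steel keeper (top 38 mm up) stops the bolt from being drawn; the handle is clear of it above about 0.5, and may drop again beyond it when the bolt is out by more than 0.024.
- handle_grip (a point): Middle of the black grip of the bolt's handle: a round bar 12 mm thick, 32 mm long, 47 mm from the bolt's axis. Starts level, 36 mm above the worktop, at station x = -47, y = -120 mm, pointing to station -x, 28 mm above the plate. Pinched by fingers closing along station y, it turns between the pads as it is lifted round the bolt's axis, then is drawn along -y.
- dropper_bottle: White dropper bottle with a teal cap, 30 x 30 x 80 mm, bystander behind the bolt; origin under its centre.
- coverglass_box: Carton of cover glasses, 55 x 55 x 22 mm, bystander beyond the bolt's outer end; origin under its centre.
- bench_timer: Three-button timer, 64 x 64 x 19 mm, bystander on the knob's +y side; origin under its centre.
- specimen_cup: Lidded specimen cup, 61 mm across, 68 mm high, bystander beyond the bolt's outer end; origin under its centre.
- slides_box: Carton of slides, 60 x 83 x 34 mm, bystander at the left; origin under its centre.
- strip_bottle: Black-capped strip canister, 44 mm across, 122 mm high, bystander at the left; origin under its centre.
- marker_pen: Marker pen, 17 x 135 x 16 mm, bystander at the right; origin under its centre.

How it is judged:
By the outcome, as a careful person would: the job done as asked, in the order asked, and still so for the second after the job is handed in, with the robot touching nothing.
It also fails if it takes over 45 s, if anything falls off the work surface, if the arm or the gripper's body presses on something with over 40 N, if the wrist force passes 120 N, or if a joint passes its speed limit or range.

ROBOT

A 6-joint arm with a two-finger parallel gripper is mounted at the origin on a cart in front of the work surface, level with it; the furniture and walls round the work are solid. World frame = base frame: x ahead of the robot, y to its left, z up, the work surface at z = 0. Lengths are in m, angles in degrees, forces in N, time in s.
With the tool pointing down it reaches from about 0.4 to 0.825 m from the base axis. Payload 7 kg.
Tool frame: the origin (TCP) lies between the finger pads; the fingertips stand 25 mm ahead of it and the grasp point (between the pads) lies 6 mm ahead of it; z points along the fingers, y is the line along which they close (so a half turn about z gives the same grasp; the last joint's range is limited). The gripper opens to 88 mm and grips with 3 to 60 N. Pads are 19 mm wide; open, the fingers measure 130 mm over their backs; the gripper's body (78 mm by 193 mm) begins 47 mm behind the grasp point.
Start: joints at [16.507, 20.546, 0.682, 0, -70.136, -16.507], TCP at [0.675, -0, 0.252] pointing down, gripper open.
Joint ranges: [-176.03, 176.03], [-82.01, 121.73], [-58.28, 71.71], [-173.87, 95.51], [-174.79, -0.11], [-173.66, 173.66]. Speed limits (degrees/s): [136.94, 136.94, 172.46, 180, 180, 180].

INTERFACE

Orientations are given as [roll, pitch, yaw] about the fixed x, y, z axes, in that order (R = Rz(yaw) Ry(pitch) Rx(roll)).
In Python, from plant import r gives the robot as it stands.
- The arm moves only by the shell command python3 -m crank 'ROWS' [FORCE]. ROWS is JSON, a list of rows, each a list of 3 entries, a list of its own where there are three numbers: the turn, a rotation vector about the tool's x, y, z in degrees, then the shift along the tool's x, y, z in cm, then the closure, from -1 (fully open) to 1 (shut). In form: [[[wx, wy, wz], [dx, dy, dz], fingers], ...]. A call has 1 to 8 rows; each row shifts and turns the commanded pose from where the row before left it, along the tool's axes as they then stand; what a row does not reach is not made up. A row lasts 1/10 s, in which the tool goes at most 50 mm and 8.59 degrees, less where a joint would pass 70% of its speed; a pose out of reach is approached as far as the arm can. A call with a gripper value outside its range is refused whole. The fingers move at their own pace and stop on an object; FORCE is the grip in N (left out, the last holds). Time passes only in rows, so rows that do not move let the fingers close. It gives the time, the measured TCP pose, the force, the opening and the grip force at its end, in the units of the state.
- r.get_state(): the state, without advancing time (a new reading comes with each control period).
- r.capture(name): name is "scene" or "side" or "wrist"; returns a dict with "color" (480x640x3 uint8, red, green, blue), "range_z" (480x640 float32, m along the optical axis (not along the pixel's ray), 0 where there is no reading), "intrinsics" (3x3 intrinsics, pixels), "world_from_camera" (4x4, takes a point from camera to world coordinates); the wrist camera has in their place "hand_eye" (4x4, takes a point from camera to tool coordinates, whose origin is the TCP and whose axes are the flange's). Camera axes: x right, y down, z forward; pixel columns grow to the right and rows downward; lengths in m; the calibration is good to about 2 mm. A picture is of the moment at which its call begins: read the wrist's pose just before it.
- r.close_job(): hands the job in; it is judged then, once.
The state is a dict: "time_s": time; "joints": joint angles; "qd": joint speeds; "joint_torque": joint torques, N m; "tcp_pos": TCP position; "eef_rot": TCP orientation; "contact_force": force on the tool from outside, world axes, zero at the start; "moment": the same for the moment, N m; "gripper_width": finger opening in m; "gripper_force": force on a finger pad.
Only numpy, scipy, OpenCV 4.12 (cv2) and the standard library are available. Lean on these libraries where they do the work, as an engineer would, in place of code of your own. Each camera call takes 0.05 s, during which the arm holds its last target. There are 200 camera calls.

## Working session

There is one attempt and no reset: what is moved stays moved. The work goes in short steps, Python scripts to look and compute and a shell command to move; the robot and the scene stay as the last step left them, time stands still between calls to the robot, and variables do not carry over. Pictures are saved under pics/ and viewed, at most 10 in all, crops included, and the job is handed in when it is done.

```bash
mkdir -p pics; ls; python3 - <<'E'
from plant import r
import cv2,pickle
s=r.get_state();print(s)
d={'state':s}
for n in("scene","side","wrist"):
    c=r.capture(n);d[n]=c
    cv2.imwrite(f"pics/{n}0.png",c["color"][:,:,::-1])
    print(n,c["intrinsics"],c.get("world_from_camera",c.get("hand_eye")))
pickle.dump(d,open("cap0.pkl","wb"))
E
```

```text
pics
{'time_s': 0.0, 'joints': array([ 1.65078967e+01,  2.05949747e+01,  6.35237920e-01, -2.03253675e-02,
       -7.01358013e+01, -1.65059831e+01]), 'qd': array([-0.02545991, -0.04313792,  0.02840999, -0.06647068, -0.05765529,
        0.07209399]), 'joint_torque': array([-8.00930356e-04, -5.82726967e+01,  2.93058443e+01,  6.99745238e+00,
        6.93249181e-03, -2.06530804e-04]), 'tcp_pos': array([ 6.74566428e-01, -6.09422053e-06,  2.50593174e-01]), 'eef_rot': array([ 1.79902970e+02, -8.82698573e-03, -9.00050013e+01]), 'contact_force': array([ 0.57837229, -0.72625501, -0.29487719]), 'moment': array([ 0.02757048,  0.01738467, -0.00291233]), 'gripper_force': 0.0, 'gripper_width': 0.0872733769327862}
scene [[539.76824038   0.         325.8195102 ]
 [  0.         539.76824038 240.31475851]
 [  0.           0.           1.        ]] [[-0.47109005 -0.44518438  0.76150183 -0.56778802]
 [-0.88198685  0.22484412 -0.41417909  0.66838706]
 [ 0.01316685 -0.86675025 -0.49856859  0.83537673]
 [ 0.          0.          0.          1.        ]]
side [[528.22149465   0.         316.42405074]
 [  0.         528.22149465 239.42834101]
 [  0.           0.           1.        ]] [[ 0.98068616 -0.10067903  0.16768538  0.3273912 ]
 [-0.19492353 -0.57370207  0.79553174 -1.13006122]
 [ 0.01610808 -0.8128528  -0.58224639  0.93593428]
 [ 0.          0.          0.          1.        ]]
wrist [[392.20510688   0.         313.49960428]
 [  0.         392.20510688 238.79281756]
 [  0.           0.           1.        ]] [[-5.77352775e-04 -9.66832169e-01 -2.55411869e-01  6.82164181e-02]
 [ 9.99999812e-01 -5.05686431e-04 -3.46259389e-04 -4.82152176e-04]
 [ 2.05616400e-04 -2.55412021e-01  9.66832280e-01 -1.32834086e-01]
 [ 0.00000000e+00  0.00000000e+00  0.00000000e+00  1.00000000e+00]]
```

View pics/scene0.png

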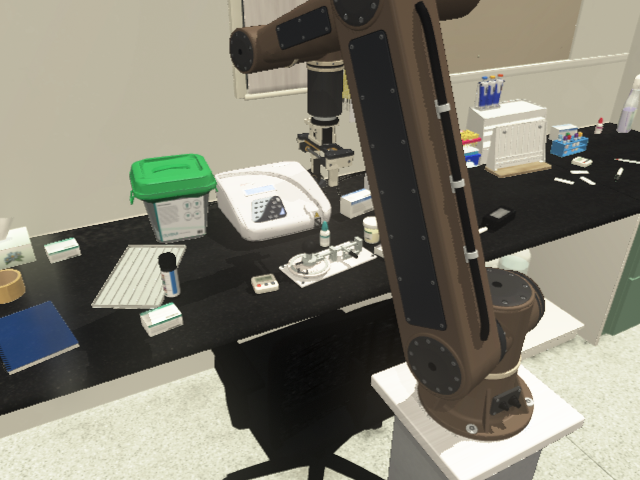

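View pics/wrist0.png

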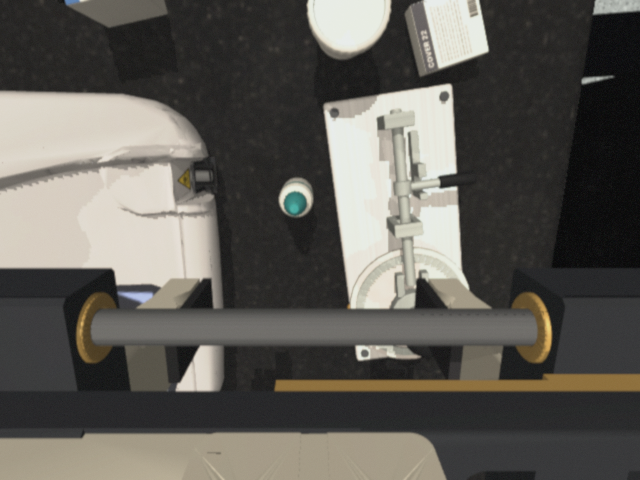

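The wrist picture shows the plate (top corners about (325,105) and (450,88)), the bolt along (405,120)-(408,290), and the black handle grip at about (457,180). The knob is hidden behind the gripper. In the scene view the station is near (325,262).

```bash
cat > h.py <<'E'
import numpy as np, cv2
from scipy.spatial.transform import Rotation as R
def T(pos,rpy):
    M=np.eye(4);M[:3,:3]=R.from_euler('xyz',rpy,degrees=True).as_matrix();M[:3,3]=pos;return M
def cam(c,s=None):
    return c["world_from_camera"] if "world_from_camera" in c else T(s["tcp_pos"],s["eef_rot"])@c["hand_eye"]
def cloud(c,s=None):
    M=cam(c,s);K=c["intrinsics"];z=c["range_z"];v,u=np.mgrid[:480,:640]
    P=np.stack([(u-K[0,2])/K[0,0]*z,(v-K[1,2])/K[1,1]*z,z],-1)@M[:3,:3].T+M[:3,3]
    P[z==0]=np.nan;return P
def ray(c,uv,h,s=None):
    M=cam(c,s);K=c["intrinsics"];uv=np.atleast_2d(np.asarray(uv,float))
    d=np.c_[(uv-K[:2,2])/K[0,0],np.ones(len(uv))]@M[:3,:3].T
    return M[:3,3]+d*((h-M[2,3])/d[:,2])[:,None]
def pix(c,P,s=None):
    M=np.linalg.inv(cam(c,s));p=np.atleast_2d(P)@M[:3,:3].T+M[:3,3]
    return (p@c["intrinsics"].T)[:,:2]/p[:,2:]
E
python3 - <<'E'
from h import *
import pickle
d=pickle.load(open("cap0.pkl","rb"));s=d["state"];c=d["wrist"];P=cloud(c,s)
col=c["color"].astype(int)
m=((col.min(-1)>130)&(P[...,2]>.002)&(P[...,2]<.014)).astype(np.uint8)
n,l,st,ce=cv2.connectedComponentsWithStats(m);
for i in np.argsort(-st[1:,4])[:4]+1: print(st[i],ce[i],np.median(P[l==i],0))
print("corners",ray(c,[(325,104),(452,85),(464,250)],.008,s).round(4))
b=(col.max(-1)<60);g=np.zeros_like(b);g[170:195,432:480]=1
q=P[g.astype(bool)&b&(P[...,2]>.02)];print("grip",len(q),q.mean(0) if len(q) else 0)
for nm,z in (("side",4),):
    c=d[nm];p=pix(c,[[.65,-.05,.03]])[0];print(p)
    x,y=(p-[95,70]).astype(int);cv2.imwrite("pics/side_crop.png",cv2.resize(c["color"][max(y,0):y+140,max(x,0):x+190,::-1],None,fx=4,fy=4,interpolation=2));print(x,y)
E
```

```text
[  324    84   133   217 13683] [381.64137981 165.42395673] [ 0.61752537 -0.04747398  0.00742949]
[ 409  187   53   84 2793] [438.49266022 221.83458647] [0.55136008 0.01289418 0.00738304]
[356 346  31  14 250] [367.752 352.644] [0.61654911 0.1582809  0.00715251]
corners [[ 0.6643 -0.0956  0.008 ]
 [ 0.5504 -0.1117  0.008 ]
 [ 0.5246  0.0426  0.008 ]]
grip 429 [ 0.54796071 -0.03145264  0.04015971]
[349.88002783 270.32611333]
254 200
```

View pics/side_crop.png

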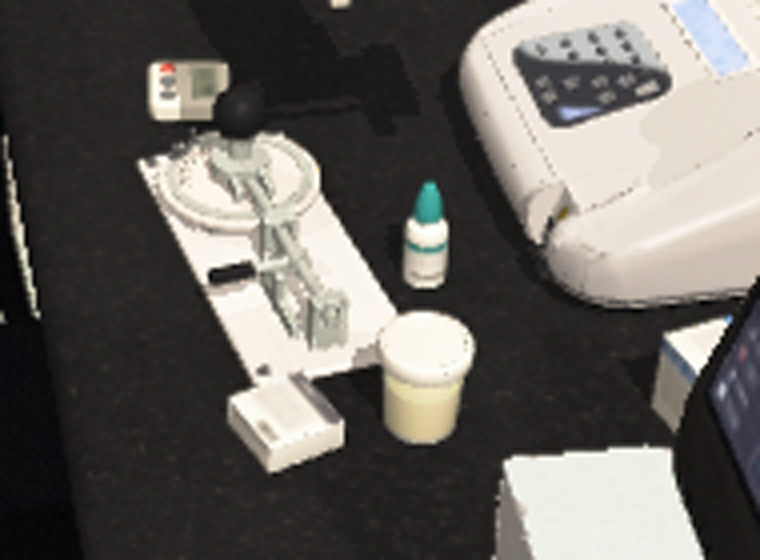

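Side crop: the ball is at about crop (240,110), i.e. pixel (314,227.5). The grip is at (230,273), and the timer, dropper bottle, cup and carton stand clear of the bolt. Next I fit the station pose.

```bash
python3 - <<'E'
from h import *
import pickle
d=pickle.load(open("cap0.pkl","rb"));s=d["state"];c=d["wrist"]
col=c["color"].astype(int);w=col.min(-1)>120
L=[];Rr=[]
for v in range(120,260,4):
    r=np.where(w[v,315:380])[0]; L.append((315+r[0]-.5,v)) if len(r) else 0
    if v<165 or v>200:
        r=np.where(w[v,420:480])[0]; Rr.append((420+r[-1]+.5,v)) if len(r) else 0
Tp=[]
for u in range(335,440,4):
    r=np.where(w[75:125,u])[0]; Tp.append((u,75+r[0]-.5))
def fit(px):
    p=ray(c,px,.008,s)[:,:2].astype(np.float32);vx,vy,x,y=cv2.fitLine(p,cv2.DIST_HUBER,0,.001,.001).ravel();return np.array([x,y]),np.degrees(np.arctan2(vy,vx))
for n,p in(("L",L),("R",Rr),("T",Tp)): print(n,*fit(p))
print("guides",ray(c,[(397,120),(405,227)],.048,s).round(4))
k=d["side"];g=k["color"].max(-1)<45;mm=np.zeros((480,640),np.uint8);mm[217:240,300:330]=g[217:240,300:330]
n,l,st,ce=cv2.connectedComponentsWithStats(mm);i=1+st[1:,4].argmax();print(st[i],ce[i],"ball",ray(k,ce[i],.08))
mm[:]=0;mm[260:275,303:322]=g[260:275,303:322];n,l,st,ce=cv2.connectedComponentsWithStats(mm);i=1+st[1:,4].argmax();print(st[i],"grip",ray(k,ce[i],.036))
print("grip w",ray(c,(457,180.5),.036,s))
E
```

```text
L [ 0.65458435 -0.01418806] -81.71059
R [ 0.53643256 -0.01381352] -81.64254
T [ 0.61495614 -0.10370421] 9.10759
guides [[ 0.6063 -0.0802  0.048 ]
 [ 0.5945  0.0097  0.048 ]]
[300 217  30  19 345] [318.43768116 225.52753623] ball [[0.59307772 0.10606079 0.08      ]]
[306 267  10   4  19] grip [[ 0.54229655 -0.03000264  0.036     ]]
grip w [[ 0.54819565 -0.02952306  0.036     ]]
```

```bash
python3 -m crank '[[[0,0,0],[0.74,3.1,1.2],-1],[[0,0,0],[0.74,3.1,1.2],0],[[0,0,0],[0.73,3.1,1.3],0.1],[[0,0,0],[0.73,3.13,1.3],0.1],[[0,0,8.2],[0,0,0],0.1],[[0,0,8.2],[0,0,0],0.1],[[0,0,8.2],[0,0,0],0.1],[[0,0,8.2],[0,0,0],0.1]]'
python3 -m crank '[[[0,0,8.2],[0,0,0],0.1],[[0,0,8.2],[0,0,0],0.1],[[0,0,8.1],[0,0,0],0.1],[[0,0,8.1],[0,0,0],0.1],[[0,0,8.1],[0,0,0],0.1],[[0,0,8.1],[0,0,0],0.1],[[0,0,0],[0,0,0],0.1],[[0,0,0],[0,0,0],0.1]]'
python3 - <<'E'
from plant import r
from h import *
import pickle
s=r.get_state();c=r.capture("wrist");pickle.dump((s,c),open("cap1.pkl","wb"))
cv2.imwrite("pics/w1.png",c["color"][:,:,::-1])
E
```

```text
time_s: 0.95
tcp_pos: [0.5504, -0.0295, 0.2015]
eef_rot: [180.0, -0.0, -123.1]
contact_force: [0.3, -0.5, -1.0]
gripper_width: 0.0411
gripper_force: 0.0
time_s: 1.75
tcp_pos: [0.5506, -0.0295, 0.2015]
eef_rot: [-180.0, -0.0, -171.4]
contact_force: [0.6, -0.5, -0.4]
gripper_width: 0.0391
gripper_force: 0.0
```

View pics/w1.png

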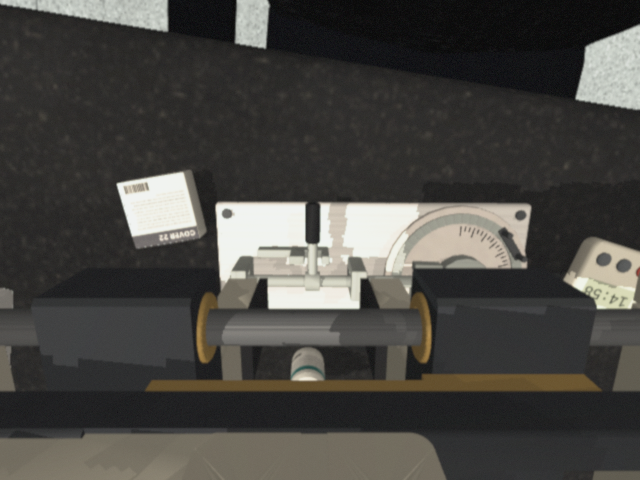

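The picture shows the grip at (313,222), plate corners at (217,203) and (529,204), and the flag at about (511,243) on the dial rim. I'll refine from these.

```bash
python3 - <<'E'
from h import *
import pickle
s,c=pickle.load(open("cap1.pkl","rb"))
w=c["color"].min(-1)>110
E=[(u,190+np.where(w[190:230,u])[0][0]-.5) for u in list(range(235,295,4))+list(range(350,515,4)) if w[190:230,u].any()]
def fit(px):
    p=ray(c,px,.008,s)[:,:2].astype(np.float32);vx,vy,x,y=cv2.fitLine(p,cv2.DIST_HUBER,0,.001,.001).ravel();return np.array([x,y]),np.degrees(np.arctan2(vy,vx))
p,a=fit(E);print("front edge",p,a)
v=range(215,250,2)
l=fit([(205+np.where(w[i,205:240])[0][0]-.5,i) for i in v]);print("left",l)
g=(c["color"].max(-1)<50).astype(np.uint8);g2=np.zeros_like(g);g2[198:246,302:324]=g[198:246,302:324]
gm=cv2.moments(g2,True);print("grip",ray(c,(gm['m10']/gm['m00'],gm['m01']/gm['m00']),.036,s),gm['m00'])
print("grip ends",ray(c,[(313,204),(313,242)],.04,s))
print("flag",ray(c,[(511,243),(503,232),(522,256)],.034,s))
x,y=440,190
cv2.imwrite("pics/fl.png",cv2.resize(c["color"][y:y+100,x:x+110,::-1],None,fx=6,fy=6,interpolation=2))
E
```

```text
front edge [0.5281865  0.03016842] -81.86671
left (array([ 0.574193  , -0.10996065], dtype=float32), np.float32(8.560378))
grip [[ 0.54428685 -0.03060738  0.036     ]] 427.0
grip ends [[ 0.53331691 -0.03230929  0.04      ]
 [ 0.56286516 -0.02784827  0.04      ]]
flag [[0.54174104 0.12793529 0.034     ]
 [0.53396648 0.11921278 0.034     ]
 [0.5508939  0.13963546 0.034     ]]
```

View pics/fl.png

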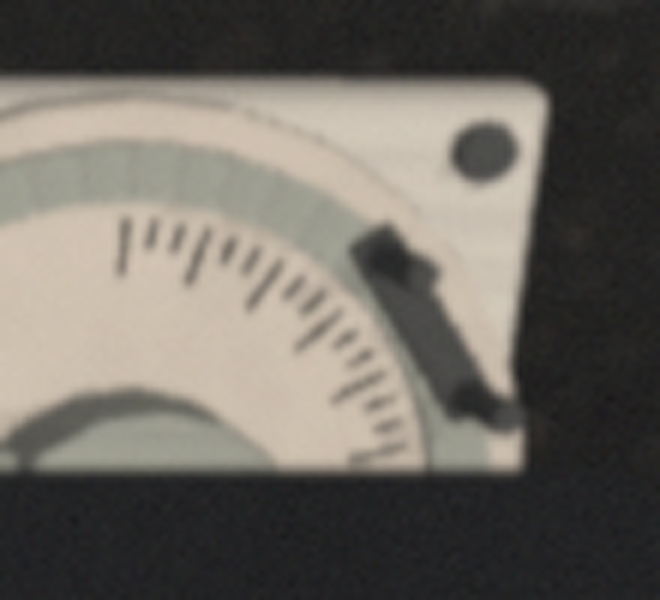

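```bash
python3 -m crank '[[[0,0,0],[0.1,0,4],0.1],[[0,0,0],[0,0,4],0.1],[[0,0,0],[0,0,4],0.1],[[0,0,0],[0,0,3],0.1],[[0,0,0],[0,0,0.95],0.1],[[0,0,0],[0,0,0],0.1],[[0,0,0],[0,0,0],1],[[0,0,0],[0,0,0],1]]' 15
python3 -m crank '[[[0,0,0],[0,0,0],1],[[0,0,0],[0,0,0],1],[[0,0,0],[0,0,0],1]]'
```

```text
time_s: 2.6
tcp_pos: [0.5509, -0.0293, 0.0438]
eef_rot: [180.0, 0.2, -171.6]
contact_force: [1.3, -0.2, 0.9]
gripper_width: 0.0283
gripper_force: 0.0
time_s: 2.9
tcp_pos: [0.5503, -0.0298, 0.043]
eef_rot: [-180.0, 0.1, -171.6]
contact_force: [0.2, -3.0, 4.2]
gripper_width: 0.0113
gripper_force: 15.0
```

```bash
python3 -m crank '[[[0,0,0],[-0.02,0,-0.41],1],[[0,0,0],[-0.05,0,-0.41],1],[[0,0,0],[-0.21,0,-0.79],1],[[0,0,0],[-0.35,0,-0.74],1],[[0,0,0],[-0.47,0,-0.67],1],[[0,0,0],[-0.58,0,-0.58],1],[[0,0,0],[0,0,0],1],[[0,0,0],[0,0,0],1]]'
```

```text
time_s: 3.7
tcp_pos: [0.5656, -0.0275, 0.0786]
eef_rot: [-180.0, -0.1, -171.6]
contact_force: [-4.0, -4.8, 4.2]
gripper_width: 0.0113
gripper_force: 15.0
```

```bash
python3 -m crank '[[[0,0,0],[0,-0.6,0],1],[[0,0,0],[0,-0.6,0],1],[[0,0,0],[0,-0.6,0],1],[[0,0,0],[0,-0.6,0],1],[[0,0,0],[0,-0.6,0],1],[[0,0,0],[0,-0.5,0],1],[[0,0,0],[0,0,0],1],[[0,0,0],[0,0,0],1]]'
```

```text
time_s: 4.5
tcp_pos: [0.5707, -0.062, 0.0786]
eef_rot: [180.0, -0.1, -171.6]
contact_force: [-4.3, -3.4, 3.6]
gripper_width: 0.012
gripper_force: 15.0
```

```bash
python3 -m crank '[[[0,0,0],[0,-0.15,0],1],[[0,0,0],[0,0,0],1],[[0,0,0],[0.58,0,0.58],1],[[0,0,0],[0.47,0,0.67],1],[[0,0,0],[0.35,0,0.74],1],[[0,0,0],[0.21,0,0.75],1],[[0,0,0],[0.05,0,0.35],1],[[0,0,0],[0,0,0],1]]'
```

```text
time_s: 5.3
tcp_pos: [0.5559, -0.0653, 0.0468]
eef_rot: [180.0, 0.0, -171.6]
contact_force: [3.6, 1.1, 1.3]
gripper_width: 0.0112
gripper_force: 15.0
```

```bash
python3 -m crank '[[[0,0,0],[0,0,0],0.4],[[0,0,0],[0,0,0],0.3],[[0,0,0],[0,0,0],0.3],[[0,0,0],[0,0,-3],0.3],[[0,0,0],[0,0,-5],0.3],[[0,0,0],[0,0,-5],0.1],[[0,0,0],[0,0,-5],-1],[[0,0,0],[0,0,0],-1]]'
```

```text
time_s: 6.1
tcp_pos: [0.5583, -0.0658, 0.2349]
eef_rot: [-179.9, 0.7, -171.5]
contact_force: [0.6, -0.5, -0.7]
gripper_width: 0.0492
gripper_force: 0.0
```

```bash
python3 -m crank '[[[0,0,0],[-1.5,3.9,0.5],-1],[[0,0,0],[-1.5,3.9,0.5],-1],[[0,0,0],[-1.5,3.9,0.5],-1],[[0,0,0],[-1.5,3.9,0.5],-1],[[0,0,0],[0,0,0],-1],[[0,0,0],[0,0,0],-1],[[0,0,0],[0,0,0],-1]]'
python3 - <<'E'
from plant import r
from h import *
import pickle
s=r.get_state();c=r.capture("wrist");k=r.capture("side");pickle.dump((s,c,k),open("cap2.pkl","wb"))
a=c["color"][100:330,150:480,::-1]; b=k["color"][205:305,275:375,::-1]
cv2.imwrite("pics/w2.png",np.hstack([cv2.resize(a,(560,390),interpolation=2),cv2.resize(b,(240,240),interpolation=2).copy() if 0 else np.vstack([cv2.resize(b,(240,240),interpolation=2),np.zeros((150,240,3),np.uint8)])]))
E
```

```text
time_s: 6.8
tcp_pos: [0.5913, 0.0968, 0.207]
eef_rot: [-180.0, -0.0, -171.6]
contact_force: [-0.0, -1.2, 0.3]
gripper_width: 0.0875
gripper_force: 0.0
```

View pics/w2.png

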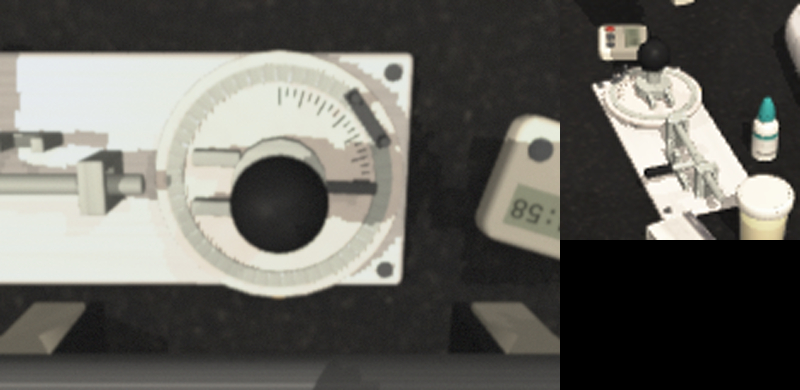

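The bolt is out at crop (130,185), clear of the fork. The pointer is at crop (350,188), and the flag is a dark bar from crop (352,97) to (381,140). Now I measure the angles and the centre.

```bash
python3 - <<'E'
from h import *
import pickle
s,c,k=pickle.load(open("cap2.pkl","rb"));P=cloud(c,s)
col=c["color"].astype(int)
# flag mask
x0,x1,y0,y1=345,385,145,195
g=np.zeros((480,640),np.uint8);g[y0:y1,x0:x1]=(col.max(-1)<105)[y0:y1,x0:x1]
n,l,st,ce=cv2.connectedComponentsWithStats(g);
yaw=np.radians(8.3);X=np.array([np.cos(yaw),np.sin(yaw)]);Y=np.array([-X[1],X[0]])
# ball
b=np.zeros_like(g);b[175:260,270:350]=(col.max(-1)<60)[175:260,270:350]
b=cv2.morphologyEx(b,cv2.MORPH_OPEN,np.ones((9,9),np.uint8))
cn=max(cv2.findContours(b,cv2.RETR_EXTERNAL,cv2.CHAIN_APPROX_NONE)[0],key=cv2.contourArea)
bc,br=cv2.minEnclosingCircle(cn);O1=ray(c,bc,.08,s)[0,:2]
print("ball",bc,br,O1)
# dial outer circle: depth edge 0.02..0.028
m=((P[...,2]>.019)&(P[...,2]<.030)&(col.min(-1)>90)).astype(np.uint8)
n2,l2,s2,c2=cv2.connectedComponentsWithStats(m);i=1+s2[1:,4].argmax();pts=P[l2==i][:,:2].astype(np.float32)
cc,rr=cv2.minEnclosingCircle(pts);print("dial",cc,rr,P[l2==i][:,2].mean())
for O in(O1,np.array(cc),np.array([.5788,.0956])):
    print("O",O)
    for i in range(1,n):
        if st[i,4]<40: continue
        ii=l==i;print(" flagz",np.median(P[ii][:,2]),st[i])
        for h in(.03,.034,.038):
            q=ray(c,np.argwhere(ii)[:,::-1],h,s)[:,:2]-O;a=np.arctan2(-(q@X),q@Y);print("  h",h,"mean",a.mean(),"mid",(a.min()+a.max())/2,"span",np.ptp(a))
    pp=ray(c,[(150+350/1.697,100+188/1.697),(150+374/1.697,100+188/1.697)],.04,s)[:,:2]-O;print(" pointer",np.arctan2(-(pp@X),pp@Y),np.hypot(*pp.T))
for nm,uv,h in(("timer",(150+500/1.697,100+200/1.697),.019),):print(nm,ray(c,uv,h,s))
E
```

```text
ball (314.95294189453125, 219.96536254882812) 28.824600219726562 [0.57869482 0.09612393]
dial (0.5792738199234009, 0.09555938094854355) 0.0605153925716877 0.02414646161003024
O [0.57869482 0.09612393]
 flagz 0.027048464397046112 [354 153  26  35 277]
  h 0.03 mean 0.6256136750747491 mid 0.6256525159737225 span 0.5929649835019857
  h 0.034 mean 0.6371243696715407 mid 0.6370139734995234 span 0.5878466622828726
  h 0.038 mean 0.6487503904195496 mid 0.6485048669075805 span 0.5825235880222233
 pointer [-0.03831408 -0.02827657] [0.03216517 0.04313312]
O [0.57927382 0.09555938]
 flagz 0.027048464397046112 [354 153  26  35 277]
  h 0.03 mean 0.6260494171051737 mid 0.6261087071920373 span 0.583603892451574
  h 0.034 mean 0.6373872365647718 mid 0.6373127124390099 span 0.5785171721478535
  h 0.038 mean 0.6488366773357126 mid 0.648641869817445 span 0.5732338948596619
 pointer [-0.02258769 -0.01663659] [0.03279215 0.04376415]
O [0.5788 0.0956]
 flagz 0.027048464397046112 [354 153  26  35 277]
  h 0.03 mean 0.6200143779511728 mid 0.6201475400342564 span 0.5877936778041115
  h 0.034 mean 0.6313990863594262 mid 0.6313880357549271 span 0.582770833169435
  h 0.038 mean 0.6428982051371245 mid 0.6427563875601793 span 0.5775480804472972
 pointer [-0.03681953 -0.02727982] [0.03269735 0.04366575]
timer [[0.57405108 0.20492477 0.019     ]]
```

```bash
python3 -m crank '[[[0,0,0],[1.23,0.08,2],-1],[[0,0,0],[0,0,4],-1],[[0,0,0],[0,0,4],-1],[[0,0,0],[0,0,2.3],-1],[[0,0,0],[0,0,0],-1],[[0,0,0],[0,0,0],-1]]'
python3 -m crank '[[[0,0,0],[0,0,0],1],[[0,0,0],[0,0,0],1],[[0,0,0],[0,0,0],1],[[0,0,0],[0,0,0],1],[[0,0,0],[0,0,0],1],[[0,0,0],[0,0,0],1],[[0,0,0],[0,0,0],1]]' 60
```

```text
time_s: 7.5
tcp_pos: [0.5799, 0.0958, 0.0848]
eef_rot: [-180.0, 0.0, -171.6]
contact_force: [0.3, -0.5, -0.2]
gripper_width: 0.0879
gripper_force: 0.0
time_s: 8.2
tcp_pos: [0.5796, 0.0957, 0.0843]
eef_rot: [-179.9, -0.0, -171.6]
contact_force: [1.8, -3.7, -0.6]
gripper_width: 0.038
gripper_force: 60.1
```

```bash
python3 -m crank '[[[0,0,-3],[0,0,0],1],[[0,0,-5],[0,0,0],1],[[0,0,-5],[0,0,0],1],[[0,0,-5],[0,0,0],1],[[0,0,-5],[0,0,0],1],[[0,0,-5],[0,0,0],1],[[0,0,-4],[0,0,0],1],[[0,0,0],[0,0,0],1]]'
python3 -m crank '[[[0,0,-3],[0,0,0],1],[[0,0,0],[0,0,0],1],[[0,0,0],[0,0,0],1]]'
python3 - <<'E'
from plant import r
from h import *
import pickle
s=r.get_state();print(s["moment"]);c=r.capture("wrist");k=r.capture("side");pickle.dump((s,c,k),open("cap3.pkl","wb"))
b=k["color"][205:275,270:360,::-1]
a=cv2.resize(c["color"][:,:,::-1],(440,330));b=cv2.resize(b,(360,280),interpolation=2)
im=np.zeros((330,800,3),np.uint8);im[:,:440]=a;im[:280,440:]=b
cv2.imwrite("pics/w3.png",im)
E
```

```text
time_s: 9.0
tcp_pos: [0.5794, 0.0962, 0.0843]
eef_rot: [-180.0, -0.0, -139.5]
contact_force: [-1.9, -0.9, 2.6]
gripper_width: 0.0379
gripper_force: 60.0
time_s: 9.3
tcp_pos: [0.5793, 0.0963, 0.0842]
eef_rot: [180.0, -0.0, -136.7]
contact_force: [-2.3, -1.5, 4.4]
gripper_width: 0.038
gripper_force: 60.0
[-0.50040429  0.66600488  0.03303974]
```

View pics/w3.png

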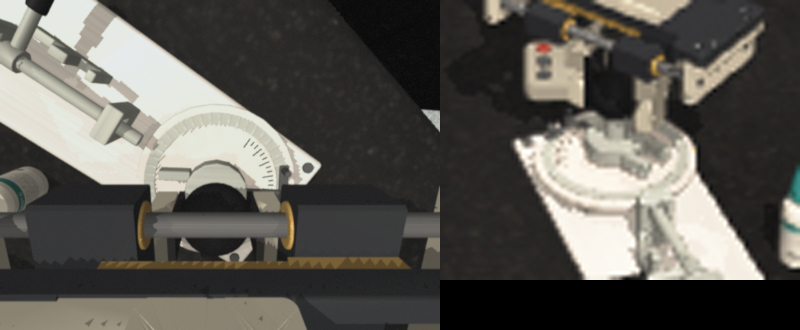

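The fork, at wrist (175,172), has turned with the knob, but the pointer is hidden by a finger. I'll release, rise and look.

```bash
python3 -m crank '[[[0,0,0],[0,0,0],-1],[[0,0,0],[0,0,0],-1],[[0,0,0],[0,0,0],-1],[[0,0,0],[0,0,0],-1],[[0,0,0],[0,0,-4],-1],[[0,0,0],[0,0,-4],-1],[[0,0,0],[0,0,-4.3],-1],[[0,0,0],[-1.5,0,0],-1]]'
python3 -m crank '[[[0,0,0],[0,0,0],-1],[[0,0,0],[0,0,0],-1],[[0,0,0],[0,0,0],-1]]'
python3 - <<'E'
from plant import r
from h import *
import pickle
s=r.get_state();c=r.capture("wrist");pickle.dump((s,c),open("cap4.pkl","wb"))
a=c["color"][100:300,200:440,::-1]
cv2.imwrite("pics/w4.png",cv2.resize(a,None,fx=3,fy=3,interpolation=2))
E
```

```text
time_s: 10.2
tcp_pos: [0.593, 0.1072, 0.2143]
eef_rot: [-179.8, 0.6, -136.6]
contact_force: [0.7, 0.4, 0.6]
gripper_width: 0.0873
gripper_force: 0.0
time_s: 10.5
tcp_pos: [0.5896, 0.1064, 0.2059]
eef_rot: [180.0, -0.1, -136.6]
contact_force: [-0.5, 0.1, -0.1]
gripper_width: 0.0876
gripper_force: 0.0
```

View pics/w4.png

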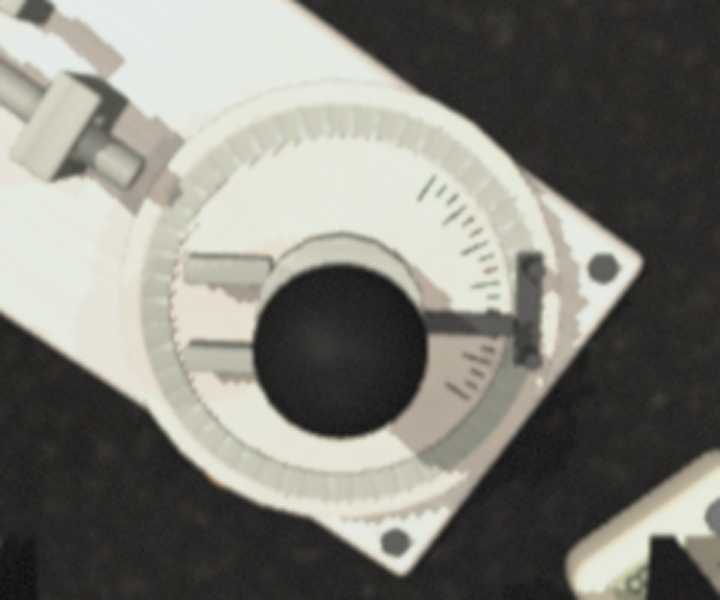

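The pins are at crop (532,267) and (529,354), with the pointer at (515,322), slightly below the middle. I'll measure the remaining angle.

```bash
cat > a.py <<'E'
from h import *
import pickle,sys
s,c=pickle.load(open(sys.argv[1],"rb"));pins=eval(sys.argv[2]);ptr=eval(sys.argv[3])
f=lambda u:(200+u[0]/3,100+u[1]/3)
for O in(np.array([.5790,.0958]),np.array([.5787,.0961])):
    A=lambda uv,h:(lambda q:(np.degrees(np.arctan2(q[1],q[0])).round(2),np.hypot(*q).round(4)))(ray(c,f(uv),h,s)[0,:2]-O)
    p=[A(u,.037) for u in pins];q=[A(u,.040) for u in ptr];print("pins",p,"ptr",q,"turn",(p[0][0]+p[1][0])/2-np.mean([x[0] for x in q]))
print(np.linalg.norm(np.diff(ray(c,[f(u) for u in pins],.037,s),axis=0)))
E
python3 a.py cap4.pkl '[(532,267),(529,354)]' '[(440,321),(480,322),(512,323)]'
python3 - <<'E'
from h import *
import pickle
s,c=pickle.load(open("cap4.pkl","rb"));g=c["color"].max(-1).astype(int)
# flag mask bar: dark below 95 in columns right of pointer tip; row profile
reg=g[180:228,368:384];print("\n".join(f"{180+i} "+" ".join(map(str,r)) for i,r in enumerate(reg)))
E
```

```text
pins [(np.float64(148.29), np.float64(0.0512)), (np.float64(122.44), np.float64(0.0506))] ptr [(np.float64(132.69), np.float64(0.0259)), (np.float64(132.47), np.float64(0.0362)), (np.float64(132.3), np.float64(0.0445))] turn 2.8783333333333587
pins [(np.float64(148.4), np.float64(0.0508)), (np.float64(122.34), np.float64(0.0502))] ptr [(np.float64(132.65), np.float64(0.0255)), (np.float64(132.44), np.float64(0.0358)), (np.float64(132.27), np.float64(0.044))] turn 2.916666666666657
0.02277410318027441
180 202 201 201 203 204 203 204 205 205 217 228 231 231 231 229 220
181 202 201 203 203 204 203 204 204 203 211 227 231 232 231 230 224
182 201 205 206 208 207 201 198 196 196 200 220 225 227 230 231 226
183 205 211 214 209 197 179 171 171 171 172 182 189 206 224 230 229
184 206 210 214 199 167 137 128 124 125 125 126 133 157 204 224 229
185 200 200 204 188 142 105 97 89 86 85 89 95 125 183 215 226
186 204 195 194 183 132 92 80 72 65 66 73 80 116 182 217 228
187 208 192 189 179 127 87 68 61 64 73 80 84 114 178 219 228
188 210 190 188 177 126 85 61 61 73 87 91 91 109 157 204 223
189 218 1
[... 1681 characters left out ...]
9 128 124 100 81 64 57 57 61 63 65 105 167 203 222 222
218 126 130 121 95 78 63 55 66 75 84 83 96 144 183 209 215
219 127 130 122 89 73 61 61 74 89 93 93 96 126 172 188 196
220 130 132 123 92 72 64 68 83 92 95 95 95 121 167 180 176
221 129 135 132 107 92 89 90 91 94 97 96 101 123 169 177 173
222 132 136 139 128 123 125 122 111 104 102 106 122 144 171 176 177
223 138 140 139 138 139 141 138 132 131 129 135 157 168 176 171 180
224 140 140 141 139 138 140 142 146 160 164 167 177 179 178 173 181
225 142 143 143 141 141 140 141 156 176 180 185 190 188 181 178 180
226 142 142 141 142 141 140 147 166 180 184 191 213 211 183 180 177
227 142 142 143 143 143 145 156 175 182 184 195 218 217 185 174 160
```

```bash
python3 a.py cap4.pkl '[(533.4,268.5),(533.1,359.1)]' '[(504,323.4)]'; python3 - <<'E'
from h import *
import pickle
s,c=pickle.load(open("cap4.pkl","rb"));g=c["color"].max(-1).astype(int)
for u in range(342,370,3): print(u,g[198:216,u])
E
```

```text
pins [(np.float64(147.76), np.float64(0.0515)), (np.float64(121.2), np.float64(0.0519))] ptr [(np.float64(132.1), np.float64(0.0424))] turn 2.3799999999999955
pins [(np.float64(147.87), np.float64(0.0511)), (np.float64(121.09), np.float64(0.0515))] ptr [(np.float64(132.07), np.float64(0.042))] turn 2.410000000000025
0.023767670197085422
342 [186 184 183 180 159 115  76  68  69  68  62  57  60  79  94  99  98  96]
345 [184 186 184 182 174 133  87  68  69  72  70  67  88 132 168 181 184 183]
348 [191 182 182 182 167 125  80  67  69  70  68  69  85 129 165 182 184 185]
351 [230 227 226 227 218 171 105  72  69  70  68  70  80 120 160 182 184 184]
354 [232 232 232 232 226 185 128  92  82  72  71  69  79 115 161 180 184 184]
357 [231 232 232 232 228 203 143 101  94  88  81  73  75 108 157 180 185 186]
360 [231 231 232 232 228 204 145  99  91  94  95  94  92 111 157 179 177 158]
363 [191 190 222 223 186 122  82  87  91  93  93  94  91  99 131 167 175 153]
366 [204 214 227 229 216 172 117  90  89  94  94  95  93 104 141 171 181 180]
369 [223 224 224 224 224 215 160 104  91  93  92  93  91  96 112 129 135 132]
```

```bash
python3 -m crank '[[[0,0,0],[1.5,-0.04,2],-1],[[0,0,0],[0,0,4],-1],[[0,0,0],[0,0,4],-1],[[0,0,0],[0,0,2.3],-1],[[0,0,0],[0,0,0],-1],[[0,0,0],[0,0,0],-1]]'
python3 -m crank '[[[0,0,0],[0,0,0],1],[[0,0,0],[0,0,0],1],[[0,0,0],[0,0,0],1],[[0,0,0],[0,0,0],1],[[0,0,0],[0,0,0],1],[[0,0,0],[0,0,0],1],[[0,0,-1.3],[0,0,0],1],[[0,0,-1.2],[0,0,0],1]]' 60
python3 -m crank '[[[0,0,0],[0,0,0],1],[[0,0,0],[0,0,0],1],[[0,0,0],[0,0,0],1],[[0,0,0],[0,0,0],-1],[[0,0,0],[0,0,0],-1],[[0,0,0],[0,0,0],-1],[[0,0,0],[0,0,0],-1]]'
python3 -m crank '[[[0,0,0],[0,0,-4],-1],[[0,0,0],[0,0,-4],-1],[[0,0,0],[0,0,-4.3],-1],[[0,0,0],[-1.5,0,0],-1],[[0,0,0],[0,0,0],-1],[[0,0,0],[0,0,0],-1],[[0,0,0],[0,0,0],-1]]'
python3 - <<'E'
from plant import r
from h import *
import pickle
s=r.get_state();c=r.capture("wrist");pickle.dump((s,c),open("cap5.pkl","wb"))
a=c["color"][100:300,200:440,::-1]
cv2.imwrite("pics/w5.png",cv2.resize(a,None,fx=3,fy=3,interpolation=2))
g=c["color"].max(-1).astype(int)
print("\n".join(f"{180+i} "+" ".join(map(str,q)) for i,q in enumerate(g[180:228,366:386])))
for u in range(342,370,6): print(u,g[196:216,u])
E
```

```text
time_s: 11.15
tcp_pos: [0.5798, 0.0959, 0.0842]
eef_rot: [-180.0, -0.1, -136.6]
contact_force: [0.5, 0.1, 0.2]
gripper_width: 0.0877
gripper_force: 0.0
time_s: 11.95
tcp_pos: [0.5796, 0.0964, 0.0842]
eef_rot: [180.0, 0.0, -134.0]
contact_force: [-3.1, 1.8, 2.5]
gripper_width: 0.038
gripper_force: 60.0
time_s: 12.65
tcp_pos: [0.5799, 0.0959, 0.0841]
eef_rot: [-180.0, -0.0, -134.1]
contact_force: [-0.1, -0.4, 0.2]
gripper_width: 0.0643
gripper_force: 0.0
time_s: 13.35
tcp_pos: [0.5895, 0.1065, 0.2059]
eef_rot: [180.0, -0.1, -134.1]
contact_force: [0.5, -0.3, 0.0]
gripper_width: 0.0873
gripper_force: 0.0
180 221 206 203 203 200 201 201 201 201 202 205 210 218 228 231 231 230 224 202 187
181 225 209 200 202 202 200 203 202 202 203 204 208 218 228 231 231 230 228 215 188
182 224 210 200 200 202 203 201 203 203 204 202 210 218 229 232 232 230 229 221 193
183 227 217 204 201 203 203 204 203 204 203 205 209 217 227 231 231 230 230 224 206
184 230 224 210 201 203 203 205 207 206 207 205 207 212 224 230 232 231 230 228 218
185 230 225 211 203 207 207 212 213 205 201 195 193 197 214 222 226 230
[... 2974 characters left out ...]
9 180 185 186
225 133 136 137 139 139 133 129 129 124 112 108 109 112 137 166 180 182 184 184 181
226 139 140 140 140 139 139 138 139 140 142 140 140 145 162 178 179 182 184 182 173
227 141 141 142 142 142 140 139 140 148 162 167 170 173 184 182 179 181 180 174 155
342 [184 181 179 179 181 179 169 134  99  77  67  56  53  44  41  38  49  49
  45  44]
348 [229 223 210 190 186 183 174 149 108  77  71  70  70  70  73 102 154 181
 184 184]
354 [231 231 232 231 232 232 231 223 170 107  88  81  75  70  71  87 131 168
 182 185]
360 [192 165 210 228 231 231 231 225 184 127  96  92  94  95  96  98 121 155
 174 181]
366 [196 215 229 227 200 180 215 226 207 148 101  92  94  94  93  97 117 149
 155 163]
```

View pics/w5.png

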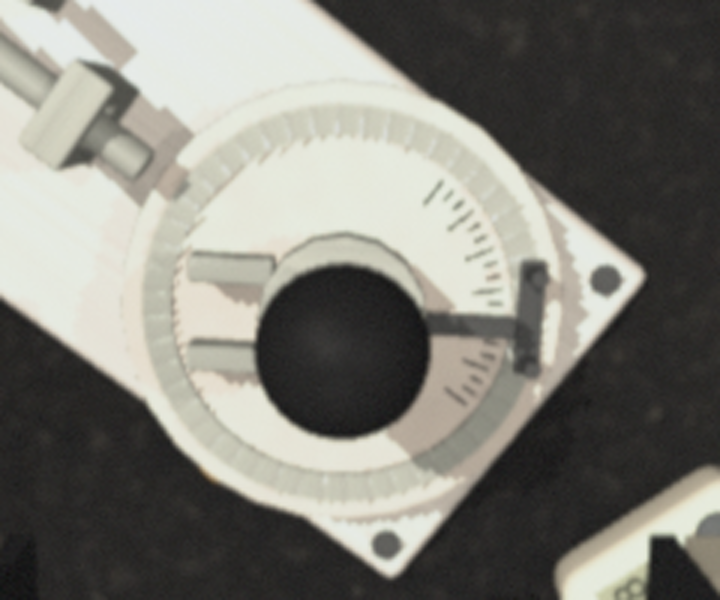

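```bash
python3 a.py cap5.pkl '[(537,277.2),(531.3,368.1)]' '[(498,326.7),(462,324.6)]'
```

```text
pins [(np.float64(147.78), np.float64(0.0515)), (np.float64(120.94), np.float64(0.0516))] ptr [(np.float64(133.41), np.float64(0.0404)), (np.float64(133.68), np.float64(0.0311))] turn 0.8149999999999977
pins [(np.float64(147.88), np.float64(0.0511)), (np.float64(120.83), np.float64(0.0512))] ptr [(np.float64(133.39), np.float64(0.04)), (np.float64(133.67), np.float64(0.0307))] turn 0.825000000000017
0.0239273368635111
```

About 0.9° remains, so I make one more small correction, allowing for roughly 1° of lost motion.

```bash
python3 -m crank '[[[0,0,0],[1.5,-0.04,2],-1],[[0,0,0],[0,0,4],-1],[[0,0,0],[0,0,4],-1],[[0,0,0],[0,0,2.3],-1],[[0,0,0],[0,0,0],-1],[[0,0,0],[0,0,0],-1]]'
python3 -m crank '[[[0,0,0],[0,0,0],1],[[0,0,0],[0,0,0],1],[[0,0,0],[0,0,0],1],[[0,0,0],[0,0,0],1],[[0,0,0],[0,0,0],1],[[0,0,0],[0,0,0],1],[[0,0,-1],[0,0,0],1],[[0,0,-1],[0,0,0],1]]' 60
python3 -m crank '[[[0,0,0],[0,0,0],1],[[0,0,0],[0,0,0],1],[[0,0,0],[0,0,0],1],[[0,0,0],[0,0,0],-1],[[0,0,0],[0,0,0],-1],[[0,0,0],[0,0,0],-1],[[0,0,0],[0,0,0],-1]]'
python3 -m crank '[[[0,0,0],[0,0,-4],-1],[[0,0,0],[0,0,-4],-1],[[0,0,0],[0,0,-4.3],-1],[[0,0,0],[-1.5,0,0],-1],[[0,0,0],[0,0,0],-1],[[0,0,0],[0,0,0],-1],[[0,0,0],[0,0,0],-1]]'
python3 - <<'E'
from plant import r
from h import *
import pickle
s=r.get_state();c=r.capture("wrist");pickle.dump((s,c),open("cap6.pkl","wb"))
a=c["color"][100:300,200:440,::-1]
cv2.imwrite("pics/w6.png",cv2.resize(a,None,fx=3,fy=3,interpolation=2))
g=c["color"].max(-1).astype(int)
print("\n".join(f"{186+i} "+" ".join(map(str,q)) for i,q in enumerate(g[186:230,372:384])))
for u in range(342,370,6): print(u,g[196:216,u])
E
```

```text
time_s: 14.0
tcp_pos: [0.5801, 0.0956, 0.0842]
eef_rot: [-180.0, -0.1, -134.1]
contact_force: [0.6, -0.1, 0.7]
gripper_width: 0.0878
gripper_force: 0.0
time_s: 14.8
tcp_pos: [0.5796, 0.0965, 0.0842]
eef_rot: [179.9, 0.0, -132.0]
contact_force: [-4.2, 4.4, 3.5]
gripper_width: 0.0384
gripper_force: 60.0
time_s: 15.5
tcp_pos: [0.5801, 0.0957, 0.0841]
eef_rot: [-180.0, -0.0, -132.1]
contact_force: [-0.3, -0.6, -0.6]
gripper_width: 0.0642
gripper_force: 0.0
time_s: 16.2
tcp_pos: [0.5893, 0.1065, 0.2059]
eef_rot: [179.9, -0.1, -132.1]
contact_force: [-0.7, -0.4, -0.1]
gripper_width: 0.088
gripper_force: 0.0
186 203 205 205 206 207 207 203 202 216 229 231 231
187 202 203 205 206 204 204 197 194 212 224 227 229
188 203 202 193 176 175 176 170 174 196 202 209 224
189 201 194 169 134 126 127 127 132 146 149 165 202
190 197 184 143 105 95 89 85 87 93 101 125 171
191 192 179 127 94 81 71 67 65 71 77 111 171
192 188 175 125 88 71 61 65 65 73 78 117 190
193 188 175 119 82 65 60 69 81 86 89 115 176
194 186 172 116 80 62 63 78 93 94 97 103 141
195 184 162 114 86 72 66 83 94 96 96 97 123
196 182 153 
[... 1266 characters left out ...]
1 150 184 203 204
225 71 67 73 89 95 95 97 106 140 172 183 190
226 101 96 91 92 94 97 100 114 152 171 172 184
227 128 126 117 105 105 108 114 138 165 172 169 181
228 137 138 132 133 140 139 147 163 177 177 177 180
229 140 139 145 161 168 169 172 178 180 181 181 177
342 [181 185 182 182 172 162 153 136 105  74  57  48  38  33  31  28  31  29
  30  28]
348 [230 229 223 211 191 186 183 172 132  87  71  68  70  67  70  89 132 169
 183 183]
354 [231 231 231 231 231 232 230 224 184 128  97  90  83  73  70  80 116 162
 180 184]
360 [231 224 190 176 214 229 231 228 210 152 102  93  94  95  96  95 113 156
 178 178]
366 [225 212 179 211 230 225 190 188 208 173 115  90  91  94  93  94 102 135
 168 174]
```

View pics/w6.png

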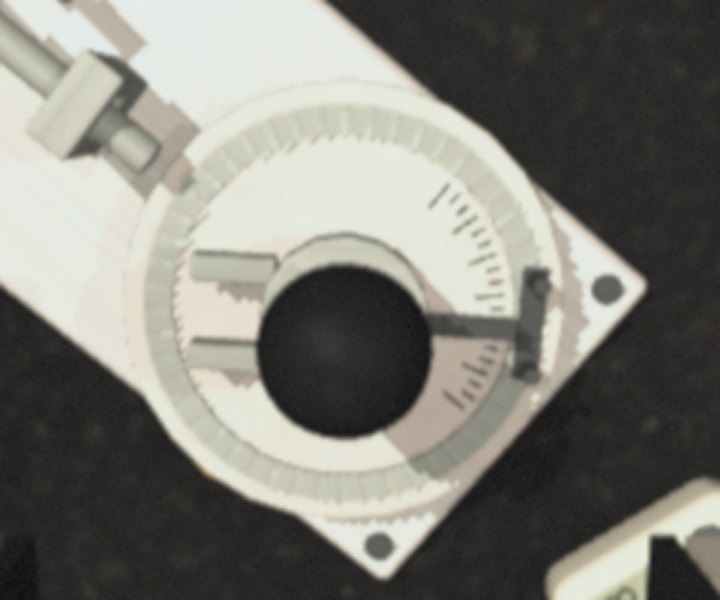

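```bash
python3 a.py cap6.pkl '[(539.4,285),(528.6,374.4)]' '[(498,327.9),(462,326.1),(444,324)]'
```

```text
pins [(np.float64(147.58), np.float64(0.0514)), (np.float64(120.89), np.float64(0.0511))] ptr [(np.float64(135.04), np.float64(0.0401)), (np.float64(135.06), np.float64(0.0308)), (np.float64(135.76), np.float64(0.0261))] turn -1.051666666666648
pins [(np.float64(147.68), np.float64(0.051)), (np.float64(120.78), np.float64(0.0507))] ptr [(np.float64(135.04), np.float64(0.0396)), (np.float64(135.06), np.float64(0.0303)), (np.float64(135.78), np.float64(0.0257))] turn -1.0633333333333042
0.023668036931346906
```

The pointer is within about 0.5° of midway between the pins. The bolt is out, and the gripper is clear.

```bash
python3 -c "
from plant import r
print(r.close_job())"
```

```text
the job is handed in; nothing more can be done
None
```

The job is handed in at about 16 s: the bolt is drawn out, and the knob is turned and released with its pointer within about 1° of midway between the flag's pins; the flag did not move, nothing around the station was seen to be disturbed, and no verdict was returned.

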